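# Ready the belt grinder for a new belt

## Robot

A 7-joint arm with a two-finger parallel gripper is mounted at the origin on the work surface. World frame = base frame: x ahead of the robot, y to its left, z up, the work surface at z = 0. Lengths are in m, angles in rad, forces in N, time in s.
With the tool pointing down it reaches from about 0.35 to 0.9 m from the base axis. Payload 19.9 kg.
Tool frame: the origin (TCP) lies at the very end of the fingers, on their centre line; the grasp point (between the pads) lies 19 mm behind it; z points along the fingers, x is the direction in which the jaws open and shut, and the axes are right-handed (so a half turn about z gives the same grasp; the last joint's range is limited). The gripper opens to 85 mm and grips with 20 to 120 N. Pads are 22 mm wide; open, the fingers measure 114 mm over their backs; the gripper's body (76 mm by 85 mm) begins 54 mm behind the grasp point. The pads swing forward as they close: fully open they stand 13 mm farther back than shut.
Start: joints at [-1.268, 0.417, -0.01, 1.614, 0.005, 1.111, -0.053], TCP at [0.211, 0.588, 0.231] pointing down, gripper open.
Joint ranges: [-2.81, 2.81], [-0.39, 2.02], [-1.27, 1.25], [0.06, 2.57], [-1.19, 4.33], [0.19, 2], [-2.82, 2.82]. Speed limits (rad/s): [1.89, 1.89, 2.39, 2.39, 3.01, 3.01, 3.01].

## Interface

Orientations are given as a unit quaternion [x, y, z, w].
In Python, from plant import telemetry, eyes, sign_off gives the robot as it stands.
- The arm moves only by the tool drive_tool, never from a script. Its argument "increments" is a list of rows, each a list of 3 entries, a list of its own where there are three numbers: the closure, from -1 (fully open) to 1 (shut), then the shift along the tool's x, y, z in mm, then the turn about the tool's z in rad. In form: [[hand, [dx, dy, dz], twist], ...]. A call has exactly 10 rows; each row shifts and turns the pose as measured when the row begins, along the tool's axes as they then stand; what a row does not reach is not made up. A row lasts 1/8 s, in which the tool goes at most 62.5 mm and 10.7 degrees, less where a joint would pass 70% of its speed; a pose out of reach is approached as far as the arm can. A call with a gripper value outside its range is refused whole. The fingers move at their own pace and stop on an object; "newtons" is the grip in N (left out, the last holds). Time passes only in rows, so rows that do not move let the fingers close, or fill a call up. It gives the time, the measured TCP pose, the force and the opening at its end, in the units of the state.
- telemetry.get_state(): the state, without advancing time (a new reading comes with each control period).
- eyes.read_camera(name): name is "side" or "top"; returns the picture (400x640x3 uint8, red, green, blue); there is no depth.
- eyes.get_calibration(name): a dict with "mtx" (3x3 intrinsics, pixels), "dist" ([k1, k2, p1, p2, k3] as OpenCV has them; the pictures are not rectified), "R" (3x3) and "t" (3): a world point X has camera coordinates R X + t. Camera axes: x right, y down, z forward; pixel columns grow to the right and rows downward; lengths in m; the calibration is good to about 2 mm. A picture is of the moment at which its call begins. get_calibration takes no time and is no camera call.
- sign_off(): hands the job in, once; it reports no verdict.
The state is a dict: "time": time; "q": joint angles; "joint_velocities": joint speeds; "joint_efforts": joint torques, N m; "tcp_pos": TCP position; "tool_rot": TCP orientation; "contact_force": force on the tool from outside, world axes, zero at the start; "wrist_torque": the same for the moment, N m; "opening": finger opening in m.
Only numpy, scipy, OpenCV 4.12 (cv2) and the standard library are available. Lean on these libraries where they do the work, as an engineer would, in place of code of your own. Each camera call takes 0.05 s, during which the arm holds its last target.

## Task

The belt grinder is being made ready for a new belt. First pick up the loose platen block and seat it fully home in the pocket on the grinder, flat and square, and let go of it; then push the sprung tensioner lever back by its paddle until it is well past the ratchet click, and keep holding it there: the program finishes while the robot still holds the lever compressed, since it springs back if let go. Leave the brass ring, the caliper and the tub of parts where they are.

Things in the scene. Friction and masses are not known exactly. Their poses are not given: they have to be found in the camera images.
- platen: The loose platen block: plain aluminium with two dark dots on top, 30 (its x) x 80 (y) x 32 (z, height) mm, about 0.2 kg. Origin: centre of its underside. Stands on the bench, z up; which of two spots left of the grinder, and its yaw, vary (the brass ring has the other spot). A half turn makes no difference.
- grinder: Belt grinder lying on its side, fixed: dark steel base plate, x -124 to 112, y -155 to 155 mm, 12 mm high; origin on the bench. Its -x side faces the robot, yaw varies. Two upright wheels (58 mm across, top 56 mm above the bench) at x = 56, y = -118 and 118 mm; grey switch box (50 x 36 mm, top 51 mm above the bench) at x = -90, y = 125 mm.
- pocket (a point): Centre of the pocket's floor, 12 mm above the bench, at x = 60, y = 0 mm of the grinder; grinder's axes. Rectangular recess 33 (x) x 83 (y) mm, 12 mm deep, in an aluminium frame 62 x 116 mm, rim 24 mm above the bench; its mouth flares by 3 mm a side over the top 6 mm. The seated platen has its y along the grinder's y and its top 44 mm above the bench.
- hinge (a point): A point on the upright axis of the tensioner lever, 12 mm above the bench, at x = -45, y = -100 mm of the grinder; same axes as the grinder.
- lever: Tensioner lever, turns about the upright hinge axis: grey bar, black idler wheel (36 mm across, top 59 mm above the bench) 130 mm from the hinge, upright steel paddle on the idler. Origin on the hinge axis, 12 mm above the bench; x runs along the bar from hinge to paddle, z up; -y is the way it is pushed: clockwise from above, away from the robot, towards the pocket.
- paddle (a point): A point in the upright paddle, 130 mm from the hinge axis and 85 mm above the bench; same axes as the lever. The paddle is a flat steel plate 32 mm wide (lever x), 8 mm thick (lever y), and stands from 60 to 105 mm above the bench. Push on its +y face, or pinch it across its thickness from above.
- tensioner (a joint): Lever angle, rad: 0 = sprung out (start), grows as pushed back. Spring force at the paddle about 6 N at 0, 12 N at the hard stop at 0.62 (resting on the stop is allowed). From 0.19 to 0.45 a small brass pawl rides over a tooth (crest at 0.32; up to 4 N more, most near 0.23): the click; above 0.45 the pawl has dropped behind it. The pawl is too weak to hold the lever.
- brass_ring: Bystander: flat brass ring, 64 mm across, 12 mm high; origin: centre of its underside.
- caliper: Bystander: steel caliper lying flat, about 190 mm long, 12 mm high at most, to the right of the grinder, its jaws towards it; origin near its middle, underside, x along its beam.
- tub: Bystander: clear plastic tub of brass bits, 130 x 110 x 60 mm high, to the right of the grinder; origin: centre of its underside.
There are look-alikes about, which are no part of the job. Several things have the shape of the platen; the one meant has the colours described above.

How it is judged:
On the way, in this order (a step that is already met when the one before it is completed fails the run):
1. the platen block is seated flat and square on the pocket's floor and let go (horizontal distance between platen and pocket below 0.004 m and z of platen in the frame of pocket between -0.003 and 0.002 m and angle between platen's own z axis and vertical below 0.04 rad and angle between the x axis of platen and the x axis of pocket, either way round below 0.08 rad and contact force between the fingers and platen below 0.2 N), for 0.2 s.
2. the tensioner lever is pushed past the click (value of joint tensioner above 0.45 rad), for 0.2 s.
At the end, for the whole second after the job is handed in: The lever is held still past the click (tensioner above 0.45 rad) by the robot pressing on it with more than 3 N, and the platen block, untouched, sits in the pocket: within 4 mm of its centre, within 2 mm of its floor, tilted less than 0.04 rad, square within 0.08 rad (all of step 1 and value of joint tensioner above 0.45 rad and velocity of joint tensioner between -0.05 and 0.05 rad/s and contact force between any of the fingers, the arm and lever above 3 N and contact force between platen and lever below 0.2 N); the arm keeps its last pose, push and grip.
It fails at once if the brass ring, the caliper or the tub is moved by more than 30 mm (distance of any of brass_ring, caliper, tub from where it was at the start of the episode above 0.03 m).
It also fails if it takes over 58 s, if anything falls off the work surface, if the arm or the gripper's body presses on something with over 40 N, if the wrist force passes 120 N, or if a joint passes its speed limit or range.

## Working session

There is one attempt and no reset: what is moved stays moved. The work goes in short steps, Python scripts to look and compute and a tool call to move; the robot and the scene stay as the last step left them, time stands still between calls to the robot, and variables do not carry over. Pictures are saved under pics/ and viewed, and the job is handed in when it is done.

Besides the shell and the picture viewer there is one more tool, called after "Request:" in YAML: its name, and indented under it one key for each argument. drive_tool: Moves the arm, as the interface text tells. Its arguments: {"type":"object","properties":{"increments":{"type":"array","items":{"type":"array"}},"newtons":{"type":"number"}},"required":["increments"]}

```bash
ls; mkdir -p pics
python3 - <<'E'
from plant import telemetry, eyes
import cv2,numpy as np
print(telemetry.get_state())
for n in("top","side"):
    c=eyes.get_calibration(n); print(n,c)
    cv2.imwrite(f"pics/{n}0.png",eyes.read_camera(n)[:,:,::-1])
E
```

```text
pics
{'time': 0.0, 'q': array([-1.26849442,  0.41794816, -0.0102792 ,  1.61413989,  0.00468696,
        1.11067175, -0.05298787]), 'joint_velocities': array([ 1.27015465e-03, -8.77272458e-04,  1.27616832e-04,  9.13023596e-04,
        1.23215359e-03, -3.64371640e-03,  7.19312345e-05]), 'joint_efforts': array([ 2.75740495e-04, -8.64422822e+01,  6.79016076e-01, -4.34894407e+01,
        1.91123964e-02,  7.27768609e-03, -2.43862650e-05]), 'tcp_pos': array([0.21057876, 0.58811637, 0.23069089]), 'tool_rot': array([ 8.17641543e-01,  5.75727348e-01, -4.41560294e-04,  3.63205856e-04]), 'contact_force': array([0.17049235, 0.04676335, 0.12067213]), 'wrist_torque': array([ 0.0084492 ,  0.01542962, -0.0093439 ]), 'opening': 0.08526213988052639}
top {'mtx': array([[444.79006668,   0.        , 326.70189561],
       [  0.        , 444.79006668, 201.53460763],
       [  0.        ,   0.        ,   1.        ]]), 'dist': array([-0.08861923,  0.        ,  0.        ,  0.        ,  0.        ]), 'R': array([[ 0.01201385, -0.99987067,  0.01069125],
       [-0.99152716, -0.01329527, -0.12921735],
       [ 0.12934279, -0.00904827, -0.99155866]]), 't': array([-0.03804632,  0.58712361,  1.27963344])}
side {'mtx': array([[473.04348076,   0.        , 319.50459893],
       [  0.        , 473.04348076, 192.0627275 ],
       [  0.        ,   0.        ,   1.        ]]), 'dist': array([-0.06675201,  0.        ,  0.        ,  0.        ,  0.        ]), 'R': array([[-0.99881785, -0.04755334, -0.01007916],
       [-0.02015923,  0.59390007, -0.80428621],
       [ 0.04423251, -0.80313224, -0.59415663]]), 't': array([0.55221847, 0.07283169, 1.21160941])}
```

View pics/top0.png

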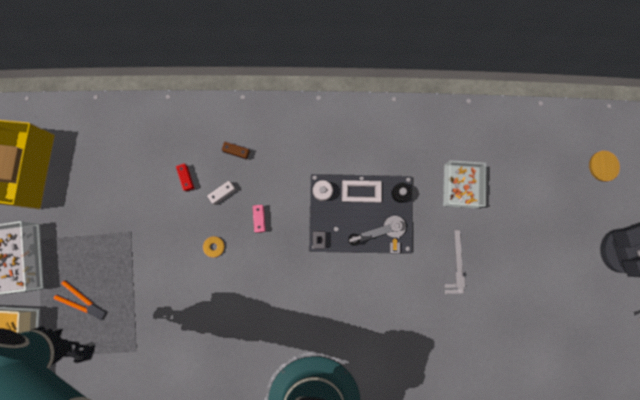

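View pics/side0.png

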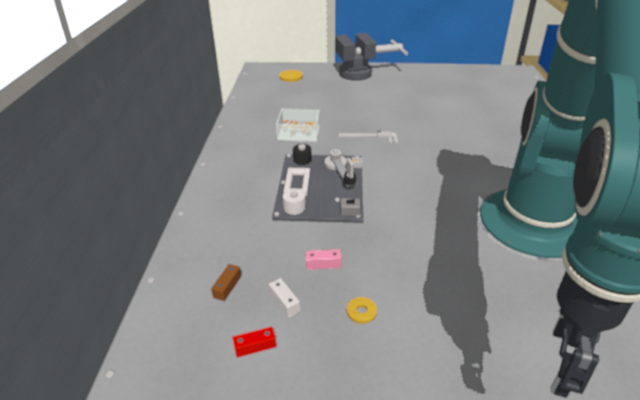

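Four blocks share the platen's shape. In the top view they are red (185,178), brown (236,150), pink (259,218) and plain light grey (221,192). The grey one with two dark dots fits the description. I'll check it in enlarged crops.

Run:
```python
import cv2,numpy as np
a=cv2.imread("pics/top0.png"); s=cv2.imread("pics/side0.png")
cv2.imwrite("pics/t_pl.png",cv2.resize(a[130:270,170:280],None,fx=4,fy=4,interpolation=cv2.INTER_CUBIC))
cv2.imwrite("pics/t_pl2.png",cv2.resize(a[172:212,200:250],None,fx=14,fy=14,interpolation=cv2.INTER_CUBIC))
cv2.imwrite("pics/t_gr.png",cv2.resize(a[168:260,300:422],None,fx=6.4,fy=6.4,interpolation=cv2.INTER_CUBIC))
cv2.imwrite("pics/s_gr.png",cv2.resize(s[140:230,265:375],None,fx=6,fy=6,interpolation=cv2.INTER_CUBIC))
```

```text
(no output)
```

View pics/t_pl2.png

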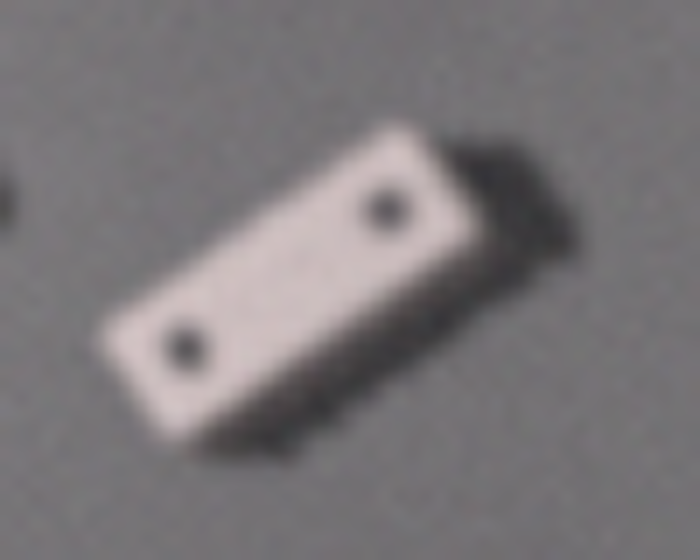

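View pics/t_gr.png

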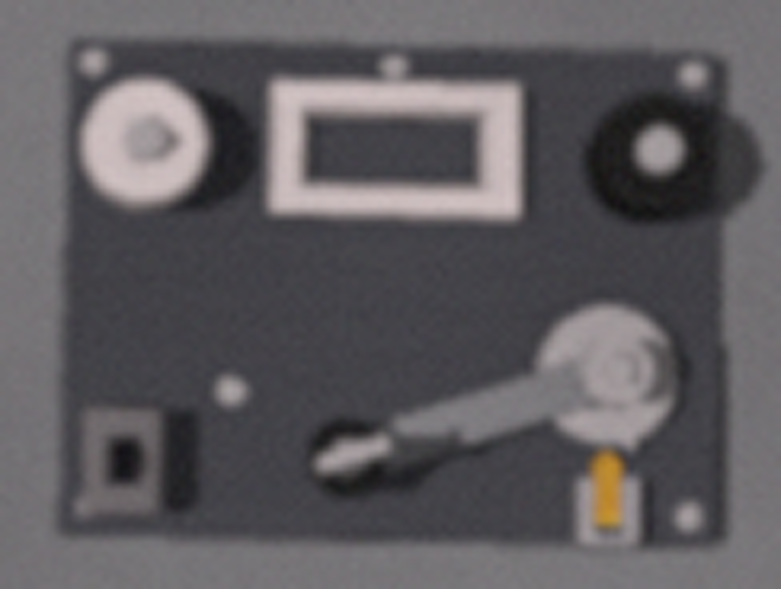

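View pics/s_gr.png

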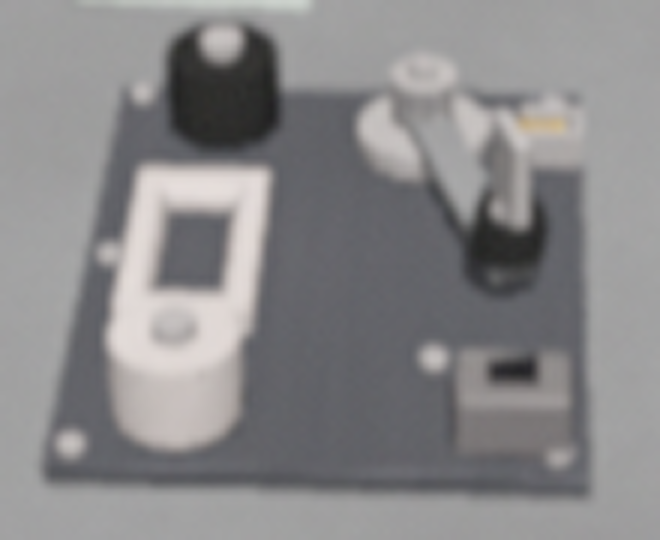

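The crops confirm the platen. It is plain aluminium with dots at top (227.5,187.0) and (213.2,196.9), and the other three blocks are coloured. Next I'll fit the poses from both cameras.

```bash
python3 - <<'E'
import cv2
s=cv2.imread("pics/side0.png")
cv2.imwrite("pics/s_pl.png",cv2.resize(s[270:325,260:310],None,fx=11,fy=11,interpolation=cv2.INTER_CUBIC))
E
cat > h.py <<'E'
import cv2,numpy as np
from scipy.optimize import least_squares
from plant import eyes
CAL={n:eyes.get_calibration(n) for n in("top","side")}
def proj(n,P):
    c=CAL[n];return cv2.projectPoints(np.float64(P).reshape(-1,1,3),cv2.Rodrigues(c["R"])[0],c["t"],c["mtx"],c["dist"])[0].reshape(-1,2)
def ray(n,uv,z):
    c=CAL[n];p=cv2.undistortPoints(np.float64(uv).reshape(-1,1,2),c["mtx"],c["dist"]).reshape(-1,2)
    d=np.c_[p,np.ones(len(p))]@c["R"]; o=-c["R"].T@c["t"]
    return o+d*((z-o[2])/d[:,2])[:,None]
def pix(p,f,off): return (np.float64(p)+.5)/f-.5+np.float64(off)
def world(pose,L):
    x,y,a=pose;L=np.float64(L);c,s=np.cos(a),np.sin(a)
    return np.c_[x+c*L[:,0]-s*L[:,1],y+s*L[:,0]+c*L[:,1],L[:,2]]
def fit(obs,x0):
    # obs: list (cam, local pts m, pix)
    f=lambda q:np.concatenate([(proj(n,world(q,L))-uv).ravel() for n,L,uv in obs])
    r=least_squares(f,x0,loss='soft_l1'); return r.x,f(r.x).reshape(-1,2)
E
python3 - <<'E'
from h import *
mm=1e-3
G=lambda l:np.float64(l)*mm
tL=G([(91,58,24),(91,-58,24),(29,-58,24),(29,58,24),(112,155,12),(112,-155,12),(-124,-155,12),(-124,155,12)])
tp=pix([(268,79),(523,83),(523,218),(267,214),(72,42),(724,52),(720,545),(60,535)],6.4,(300,168))
sL=G([(91,-58,24),(29,-58,24),(112,155,12),(-124,155,12),(-124,-155,12),(112,-155,12)])
sp=pix([(142,165),(272,168),(46,468),(590,487),(585,95),(124,90)],6,(265,140))
for nm,o in(("both",[("top",tL,tp),("side",sL,sp)]),("top",[("top",tL,tp)]),("topframe",[("top",tL[:4],tp[:4])]),("side",[("side",sL,sp)])):
    x,r=fit(o,[.55,-.05,0]); print(nm,x.round(4),"pocket",world(x,G([(60,0,12)])).round(4));print(r.round(1).tolist())
E
```

```text
both [ 0.5627 -0.1337 -0.0077] pocket [[ 0.6227 -0.1342  0.012 ]]
[[0.7, 0.5], [-0.8, 0.8], [-0.9, 0.0], [0.5, -0.2], [-0.6, -0.4], [-1.2, 0.2], [-0.3, 0.7], [-0.7, 0.4], [-0.0, -0.3], [-0.5, -0.4], [-0.8, -1.6], [0.4, -2.2], [-0.7, -1.2], [-0.2, -1.9]]
top [ 0.5635 -0.1352 -0.0054] pocket [[ 0.6235 -0.1355  0.012 ]]
[[1.1, 0.3], [-0.4, 0.5], [-0.5, -0.3], [1.0, -0.4], [-0.2, -0.6], [-0.8, -0.1], [0.3, 0.3], [-0.1, 0.2]]
topframe [ 0.5635 -0.1345 -0.0021] pocket [[ 0.6235 -0.1346  0.012 ]]
[[0.7, 0.4], [-0.8, 0.4], [-0.7, -0.4], [0.7, -0.3]]
side [ 0.5615 -0.1274 -0.0117] pocket [[ 0.6215 -0.1281  0.012 ]]
[[0.2, 0.8], [-0.2, 0.8], [-0.9, -0.1], [0.6, -0.5], [-0.1, -0.0], [0.2, -0.9]]
```

View pics/s_pl.png

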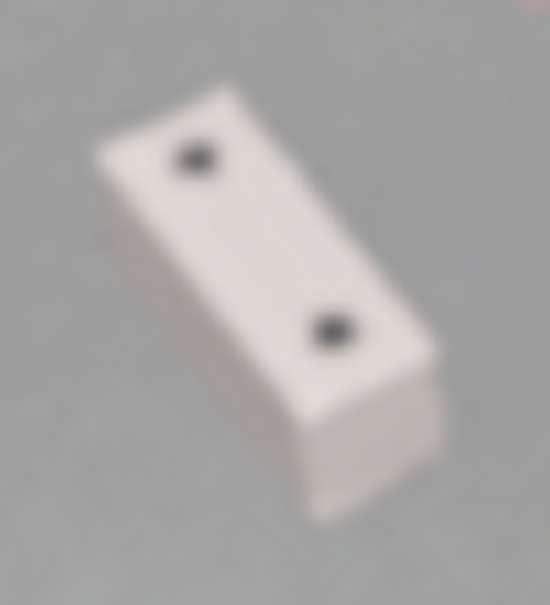

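Run:
```python
from h import *
# platen: dots symmetric -> midpoint; corners
tc=pix([(398,122),(483,228),(175,440),(100,338)],14,(200,172)); td=pix([(386,210),(185,348)],14,(200,172))
sc=pix([(228,85),(435,345),(305,420),(98,150)],11,(260,270)); sd=pix([(196,159),(333,331)],11,(260,270))
for n,c,d in(("top",tc,td),("side",sc,sd)):
    C=ray(n,c,.032);D=ray(n,d,.032)
    print(n,"corner mean",C.mean(0).round(4),"dot mean",D.mean(0).round(4))
    v=D[1]-D[0];print(" dots yaw",np.degrees(np.arctan2(v[1],v[0])),np.linalg.norm(v))
    for i in range(4):
        e=C[(i+1)%4]-C[i];print("  edge",np.linalg.norm(e).round(4),np.degrees(np.arctan2(e[1],e[0])).round(1))
# triangulate dots with both
for i,j in((0,0),(0,1)):
    f=lambda X:np.r_[(proj("top",[X])[0]-td[i]),(proj("side",[X])[0]-sd[j])]
    r=least_squares(f,[.6,.2,.03]);print(i,j,r.x.round(4),r.fun.round(2))
```

```text
top corner mean [0.6139 0.2886 0.032 ] dot mean [0.6145 0.2894 0.032 ]
 dots yaw 125.8807974080396 0.051847128974834074
  edge 0.0298 -139.8
  edge 0.0794 125.9
  edge 0.0277 38.3
  edge 0.0784 -52.6
side corner mean [0.6138 0.2928 0.032 ] dot mean [0.614  0.2921 0.032 ]
 dots yaw 126.27287256662001 0.0518202987002194
  edge 0.0788 125.7
  edge 0.0292 39.9
  edge 0.0798 -54.1
  edge 0.0295 -142.2
0 0 [0.6299 0.2689 0.0295] [-0.    0.07 -0.05 -0.01]
0 1 [ 0.6147  0.2767 -0.0088] [-0.09  6.92 -4.82 -0.66]
```

Platen is at about (0.614, 0.289), with its short axis at yaw 36°. I'll write a planner that prints rows in tool axes.

```bash
cat > plan.py <<'E'
import sys,numpy as np
from scipy.spatial.transform import Rotation as R
from plant import telemetry
def state(): 
    s=telemetry.get_state();r=R.from_quat(s["tool_rot"]);X=r.as_matrix()
    return s,np.arctan2(X[1,0],X[0,0]),X
def plan(x,y,z,yawdeg,n,pr=True):
    s,yaw,X=state();p=s["tcp_pos"];t=np.array([x,y,z]);yt=np.radians(yawdeg)
    dy=(yt-yaw+np.pi/2)%np.pi-np.pi/2
    print("t",round(s["time"],2),"p",p.round(4),"yaw",np.degrees(yaw).round(2),"tilt",X[:2,2].round(4),"F",s["contact_force"].round(1),"open",round(s["opening"],4),"q7",s["q"][6].round(2))
    rows=[]
    for i in range(n):
        a=yaw+dy*i/n;c,sn=np.cos(a),np.sin(a);d=(t-p)/n*1e3
        rows.append([[round(float(c*d[0]+sn*d[1]),1),round(float(sn*d[0]-c*d[1]),1),round(float(-d[2]),1)],round(float(-dy/n),3)])
    for r in rows: print(r)
if __name__=="__main__": plan(*map(float,sys.argv[1:5]),int(sys.argv[5]))
E
python3 plan.py 0.614 0.289 0.13 36 20
```

```text
t 0.1 p [0.2106 0.5881 0.2307] yaw 70.3 tilt [-0.0003 -0.0011] F [-0.2 -0.4 -0.4] open 0.0856 q7 -0.05
[[-7.3, 24.0, 5.0], 0.03]
[[-6.6, 24.2, 5.0], 0.03]
[[-5.8, 24.4, 5.0], 0.03]
[[-5.1, 24.6, 5.0], 0.03]
[[-4.4, 24.7, 5.0], 0.03]
[[-3.6, 24.9, 5.0], 0.03]
[[-2.9, 24.9, 5.0], 0.03]
[[-2.1, 25.0, 5.0], 0.03]
[[-1.4, 25.1, 5.0], 0.03]
[[-0.6, 25.1, 5.0], 0.03]
[[0.1, 25.1, 5.0], 0.03]
[[0.9, 25.1, 5.0], 0.03]
[[1.6, 25.1, 5.0], 0.03]
[[2.4, 25.0, 5.0], 0.03]
[[3.1, 24.9, 5.0], 0.03]
[[3.9, 24.8, 5.0], 0.03]
[[4.6, 24.7, 5.0], 0.03]
[[5.3, 24.5, 5.0], 0.03]
[[6.1, 24.4, 5.0], 0.03]
[[6.8, 24.2, 5.0], 0.03]
```

Request:
drive_tool:
  increments:
    - [-1,[-7,24,5],0.03]
    - [-1,[-7,24,5],0.03]
    - [-1,[-6,24,5],0.03]
    - [-1,[-5,25,5],0.03]
    - [-1,[-4,25,5],0.03]
    - [-1,[-4,25,5],0.03]
    - [-1,[-3,25,5],0.03]
    - [-1,[-2,25,5],0.03]
    - [-1,[-1,25,5],0.03]
    - [-1,[-1,25,5],0.03]
  newtons: 40

```text
time: 1.35
tcp_pos: [0.4238, 0.4258, 0.1771]
tool_rot: [0.899, 0.438, -0.001, 0.001]
contact_force: [-0.0, -0.4, -0.3]
opening: 0.0853
```

```bash
python3 plan.py 0.614 0.289 0.13 36 10
```

```text
t 1.35 p [0.4238 0.4258 0.1771] yaw 51.97 tilt [-0.0004 -0.002 ] F [-0.  -0.4 -0.3] open 0.0853 q7 0.12
[[0.9, 23.4, 4.7], 0.028]
[[1.6, 23.4, 4.7], 0.028]
[[2.2, 23.3, 4.7], 0.028]
[[2.9, 23.2, 4.7], 0.028]
[[3.5, 23.2, 4.7], 0.028]
[[4.2, 23.0, 4.7], 0.028]
[[4.8, 22.9, 4.7], 0.028]
[[5.5, 22.8, 4.7], 0.028]
[[6.1, 22.6, 4.7], 0.028]
[[6.7, 22.4, 4.7], 0.028]
```

Request:
drive_tool:
  increments:
    - [-1,[1,24,5],0.028]
    - [-1,[2,24,5],0.028]
    - [-1,[2,24,5],0.028]
    - [-1,[3,24,5],0.028]
    - [-1,[3,24,5],0.028]
    - [-1,[4,23,5],0.028]
    - [-1,[5,22,5],0.028]
    - [-1,[5,20,5],0.028]
    - [-1,[5,12,3],0.028]
    - [-1,[3,6,2],0.02]

```text
time: 2.6
tcp_pos: [0.6047, 0.2963, 0.1284]
tool_rot: [0.953, 0.302, -0.001, 0.001]
contact_force: [-0.4, 0.5, 0.1]
opening: 0.0852
```

```bash
python3 plan.py 0.614 0.289 0.06 36 5
python3 - <<'E'
from plant import eyes
import cv2
for n in("top","side"): cv2.imwrite(f"pics/{n}1.png",eyes.read_camera(n)[:,:,::-1])
a=cv2.imread("pics/top1.png"); s=cv2.imread("pics/side1.png")
cv2.imwrite("pics/m1.png",cv2.hconcat([cv2.resize(a[150:250,170:270],(400,400)),cv2.resize(s[200:340,220:360],(400,400))]))
E
```

```text
t 2.6 p [0.6047 0.2963 0.1284] yaw 35.21 tilt [-0.0007 -0.0024] F [-0.4  0.5  0.1] open 0.0852 q7 0.23
[[0.7, 2.3, 13.7], -0.003]
[[0.7, 2.3, 13.7], -0.003]
[[0.7, 2.3, 13.7], -0.003]
[[0.7, 2.3, 13.7], -0.003]
[[0.7, 2.3, 13.7], -0.003]
```

View pics/m1.png

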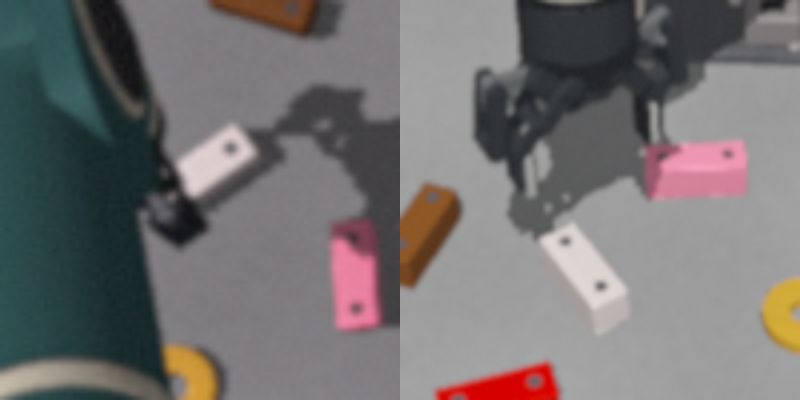

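Gripper straddles the grey platen, which is clear of the pink and brown blocks. Descending.

Request:
drive_tool:
  increments:
    - [-1,[1,2,12],-0.003]
    - [-1,[1,2,12],-0.003]
    - [-1,[1,2,12],-0.003]
    - [-1,[1,2,12],-0.002]
    - [-1,[0,2,12],-0.002]
    - [-1,[0,1,5],0]
    - [-1,[0,0,0],0]
    - [-1,[0,0,0],0]
    - [-1,[0,0,0],0]
    - [-1,[0,0,0],0]

```text
time: 3.95
tcp_pos: [0.6133, 0.2912, 0.0591]
tool_rot: [0.95, 0.311, -0.001, 0.001]
contact_force: [-0.0, 0.2, -0.1]
opening: 0.0852
```

```bash
python3 plan.py 0.6142 0.2895 0.017 36.3 4
python3 - <<'E'
from plant import eyes
import cv2
for n in("top","side"): cv2.imwrite(f"pics/{n}2.png",eyes.read_camera(n)[:,:,::-1])
a=cv2.imread("pics/top2.png"); s=cv2.imread("pics/side2.png")
cv2.imwrite("pics/m2.png",cv2.hconcat([cv2.resize(a[150:250,170:270],(400,400)),cv2.resize(s[240:340,240:340],(400,400))]))
E
```

```text
t 3.95 p [0.6133 0.2912 0.0591] yaw 36.24 tilt [-0.0011 -0.0016] F [-0.   0.2 -0.1] open 0.0852 q7 0.27
[[-0.1, 0.5, 10.5], -0.0]
[[-0.1, 0.5, 10.5], -0.0]
[[-0.1, 0.5, 10.5], -0.0]
[[-0.1, 0.5, 10.5], -0.0]
```

View pics/m2.png

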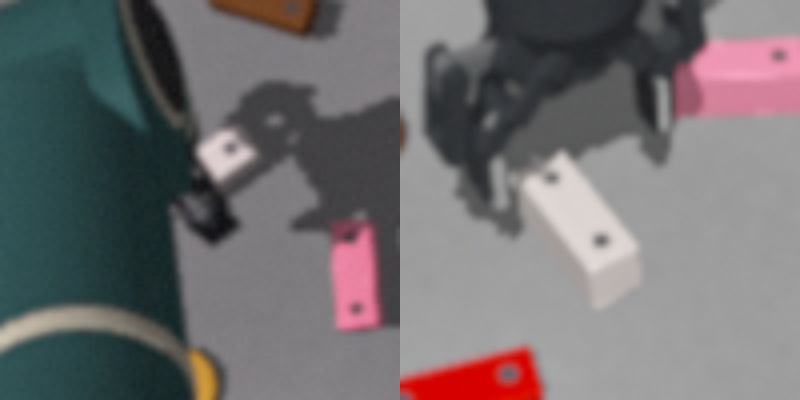

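Request:
drive_tool:
  increments:
    - [-1,[0,1,9],0]
    - [-1,[0,1,9],0]
    - [-1,[0,0,9],0]
    - [-1,[0,0,9],0]
    - [-1,[0,0,4],0]
    - [-1,[0,0,0],0]
    - [-1,[0,0,0],0]
    - [-1,[0,0,0],0]
    - [-1,[0,0,0],0]
    - [-1,[0,0,0],0]

```text
time: 5.3
tcp_pos: [0.6145, 0.2894, 0.0162]
tool_rot: [0.95, 0.311, -0.001, 0.001]
contact_force: [-0.4, -0.1, 1.5]
opening: 0.0854
```

```bash
python3 plan.py 0.6142 0.2895 0.016 36.3 1
```

```text
t 5.3 p [0.6145 0.2894 0.0162] yaw 36.24 tilt [-0.0012 -0.0017] F [-0.4 -0.1  1.5] open 0.0854 q7 0.29
[[-0.2, -0.2, 0.2], -0.001]
```

Request:
drive_tool:
  increments:
    - [1,[0,0,0],0]
    - [1,[0,0,0],0]
    - [1,[0,0,0],0]
    - [1,[0,0,0],0]
    - [1,[0,0,0],0]
    - [1,[0,0,0],0]
    - [1,[0,0,0],0]
    - [1,[0,0,0],0]
    - [1,[0,0,0],0]
    - [1,[0,0,0],0]
  newtons: 50

```text
time: 6.55
tcp_pos: [0.6147, 0.2895, 0.0166]
tool_rot: [0.95, 0.311, -0.001, 0.001]
contact_force: [-0.5, -0.8, 1.1]
opening: 0.0288
```

```bash
python3 plan.py 0.6142 0.2895 0.12 36.3 1
```

```text
t 6.55 p [0.6147 0.2895 0.0166] yaw 36.24 tilt [-0.0007 -0.0014] F [-0.5 -0.8  1.1] open 0.0288 q7 0.29
[[-0.4, -0.3, -103.4], -0.001]
```

Gripped, with the opening at 28.8 mm. Lifting.

Request:
drive_tool:
  increments:
    - [1,[0,0,-6],0]
    - [1,[0,0,-10],0]
    - [1,[0,0,-12],0]
    - [1,[0,0,-12],0]
    - [1,[0,0,-12],0]
    - [1,[0,0,-12],0]
    - [1,[0,0,-12],0]
    - [1,[0,0,-12],0]
    - [1,[0,0,-4],0]
    - [1,[0,0,0],0]

```text
time: 7.8
tcp_pos: [0.6147, 0.2897, 0.1157]
tool_rot: [0.95, 0.311, -0.0, 0.0]
contact_force: [-0.2, -0.4, -2.7]
opening: 0.0287
```

```bash
python3 plan.py 0.6235 -0.135 0.12 -0.3 18;  python3 - <<'E'
from plant import eyes
import cv2
for n in("top","side"): cv2.imwrite(f"pics/{n}3.png",eyes.read_camera(n)[:,:,::-1])
a=cv2.imread("pics/top3.png"); s=cv2.imread("pics/side3.png")
cv2.imwrite("pics/m3.png",cv2.hconcat([cv2.resize(a[130:250,170:290],(400,400)),cv2.resize(s[180:300,240:360],(400,400))]))
E
```

```text
t 7.8 p [0.6147 0.2897 0.1157] yaw 36.24 tilt [-0.0003 -0.0011] F [-0.2 -0.4 -2.7] open 0.0287 q7 0.27
[[-13.6, 19.3, -0.2], 0.035]
[[-12.9, 19.8, -0.2], 0.035]
[[-12.2, 20.2, -0.2], 0.035]
[[-11.4, 20.6, -0.2], 0.035]
[[-10.7, 21.0, -0.2], 0.035]
[[-9.9, 21.4, -0.2], 0.035]
[[-9.2, 21.7, -0.2], 0.035]
[[-8.4, 22.1, -0.2], 0.035]
[[-7.6, 22.3, -0.2], 0.035]
[[-6.8, 22.6, -0.2], 0.035]
[[-6.0, 22.8, -0.2], 0.035]
[[-5.2, 23.0, -0.2], 0.035]
[[-4.4, 23.2, -0.2], 0.035]
[[-3.6, 23.3, -0.2], 0.035]
[[-2.7, 23.4, -0.2], 0.035]
[[-1.9, 23.5, -0.2], 0.035]
[[-1.1, 23.6, -0.2], 0.035]
[[-0.2, 23.6, -0.2], 0.035]
```

View pics/m3.png

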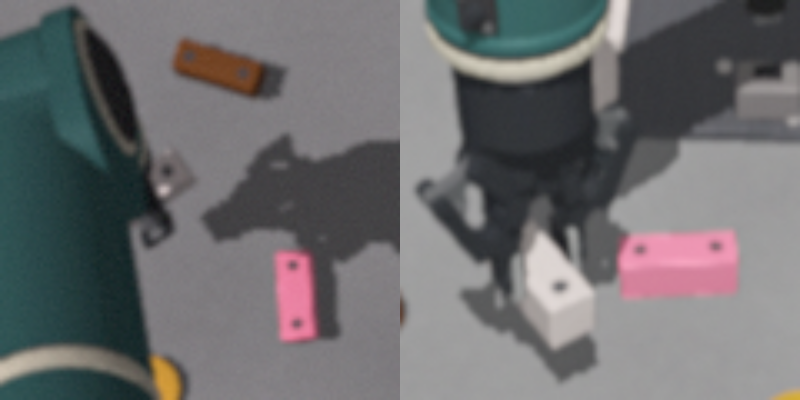

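The platen is held and lifted, level in the side view. Moving it over the pocket.

Request:
drive_tool:
  increments:
    - [1,[-14,19,0],0.035]
    - [1,[-13,20,0],0.035]
    - [1,[-12,20,0],0.035]
    - [1,[-11,21,0],0.035]
    - [1,[-11,21,0],0.035]
    - [1,[-10,21,0],0.035]
    - [1,[-9,22,0],0.035]
    - [1,[-8,22,0],0.035]
    - [1,[-8,22,0],0.035]
    - [1,[-7,23,0],0.035]

```text
time: 9.15
tcp_pos: [0.6166, 0.0377, 0.1147]
tool_rot: [0.992, 0.129, -0.001, 0.001]
contact_force: [0.7, -0.4, -2.5]
opening: 0.0289
```

```bash
python3 plan.py 0.6235 -0.135 0.12 -0.3 8
```

```text
t 9.15 p [0.6166 0.0377 0.1147] yaw 14.85 tilt [-0.002  -0.0022] F [ 0.7 -0.4 -2.5] open 0.0289 q7 0.33
[[-4.7, 21.1, -0.7], 0.033]
[[-4.0, 21.2, -0.7], 0.033]
[[-3.3, 21.4, -0.7], 0.033]
[[-2.6, 21.5, -0.7], 0.033]
[[-1.9, 21.5, -0.7], 0.033]
[[-1.2, 21.6, -0.7], 0.033]
[[-0.5, 21.6, -0.7], 0.033]
[[0.3, 21.6, -0.7], 0.033]
```

Request:
drive_tool:
  increments:
    - [1,[-5,21,0],0.035]
    - [1,[-4,21,0],0.035]
    - [1,[-3,21,0],0.033]
    - [1,[-3,21,0],0.033]
    - [1,[-2,21,0],0.033]
    - [1,[-1,20,0],0.033]
    - [1,[0,16,0],0.025]
    - [1,[0,10,0],0.015]
    - [1,[0,4,0],0.01]
    - [1,[0,0,0],0]

```text
time: 10.4
tcp_pos: [0.621, -0.1308, 0.1148]
tool_rot: [1.0, -0.006, -0.001, 0.001]
contact_force: [-1.1, 0.4, -2.0]
opening: 0.0285
```

```bash
python3 plan.py 0.6235 -0.135 0.075 -0.3 4
```

```text
t 10.4 p [ 0.621  -0.1308  0.1148] yaw -0.7 tilt [-0.002  -0.0021] F [-1.1  0.4 -2. ] open 0.0285 q7 0.38
[[0.6, 1.0, 10.0], -0.002]
[[0.6, 1.0, 10.0], -0.002]
[[0.6, 1.0, 10.0], -0.002]
[[0.6, 1.0, 10.0], -0.002]
```

Request:
drive_tool:
  increments:
    - [1,[1,1,9],0]
    - [1,[1,1,9],-0.002]
    - [1,[0,1,9],-0.002]
    - [1,[0,1,9],-0.002]
    - [1,[0,0,9],0]
    - [1,[0,0,9],0]
    - [1,[0,0,3],0]
    - [1,[0,0,0],0]
    - [1,[0,0,0],0]
    - [1,[0,0,0],0]

```text
time: 11.65
tcp_pos: [0.623, -0.1332, 0.0534]
tool_rot: [1.0, -0.001, -0.001, 0.001]
contact_force: [-0.4, -0.0, -1.2]
opening: 0.0289
```

```bash
python3 plan.py 0.6235 -0.135 0.055 -0.3 1;python3 - <<'E'
from plant import eyes
import cv2
for n in("top","side"): cv2.imwrite(f"pics/{n}4.png",eyes.read_camera(n)[:,:,::-1])
a=cv2.imread("pics/top4.png"); s=cv2.imread("pics/side4.png")
cv2.imwrite("pics/t4.png",cv2.resize(a[168:228,320:400],None,fx=9,fy=9,interpolation=cv2.INTER_CUBIC))
cv2.imwrite("pics/s4.png",cv2.resize(s[140:230,265:375],None,fx=6.5,fy=6.5,interpolation=cv2.INTER_CUBIC))
E
```

```text
t 11.65 p [ 0.623  -0.1332  0.0534] yaw -0.17 tilt [-0.0025 -0.0013] F [-0.4 -0.  -1.2] open 0.0289 q7 0.42
[[0.5, 1.8, -1.6], 0.002]
```

View pics/t4.png

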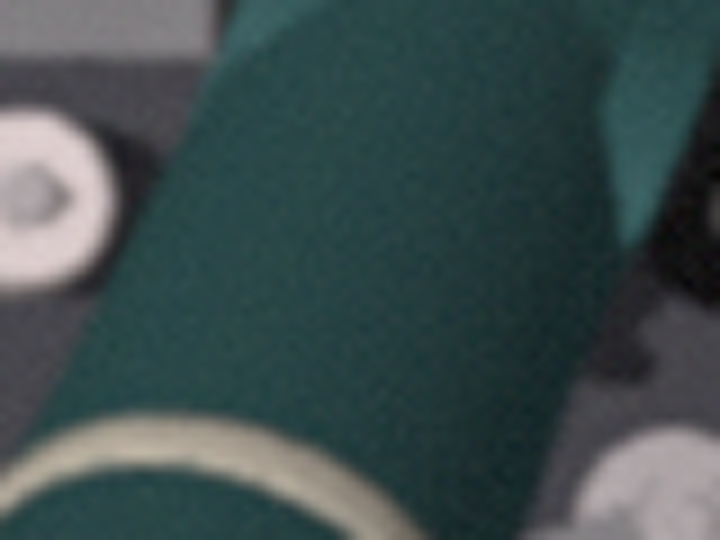

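View pics/s4.png

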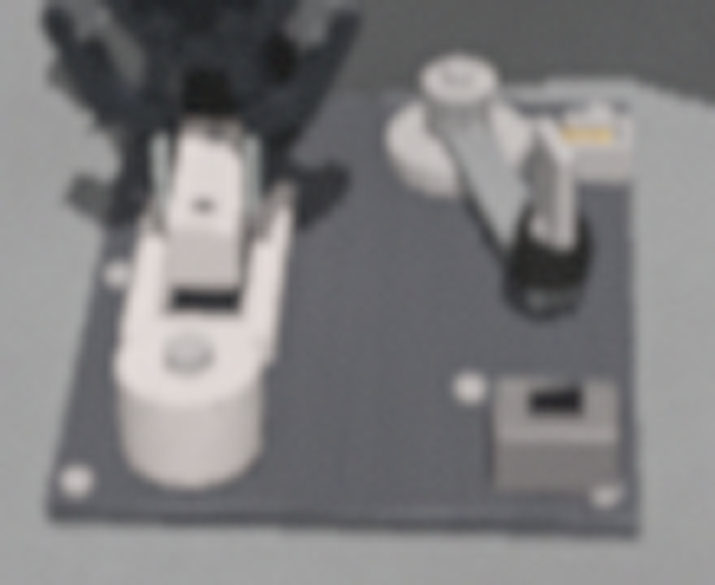

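Run:
```python
from h import *
s=cv2.imread("pics/side4.png")
x0,y0,f=278,155,20
c=cv2.resize(s[y0:y0+30,x0:x0+38],None,fx=f,fy=f,interpolation=cv2.INTER_CUBIC)
cv2.imwrite("pics/s4raw.png",c)
d=c.copy()
def dr(P,col):
    uv=(proj("side",P)-[x0,y0]+.5)*f-.5
    for p in uv: cv2.drawMarker(d,tuple(int(round(v)) for v in p),col,cv2.MARKER_CROSS,14,2)
T=np.array([.623,-.1332,0])
b=.0534-.0166
dr([T+[sx*.015,.040,z] for sx in(-1,1) for z in(b,b+.032)],(0,0,255))
for pose,col in(((.5615,-.1274,-.0117),(0,255,0)),((.5635,-.135,-.004),(255,0,0))):
    dr(world(pose,np.float64([(60+sx*19.5,44.5,24) for sx in(-1,1)]+[(60+sx*31,58,24) for sx in(-1,1)]+[(60+sx*31,-58,24) for sx in(-1,1)])*1e-3),col)
cv2.imwrite("pics/s4ov.png",d)
```

```text
(no output)
```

View pics/s4raw.png

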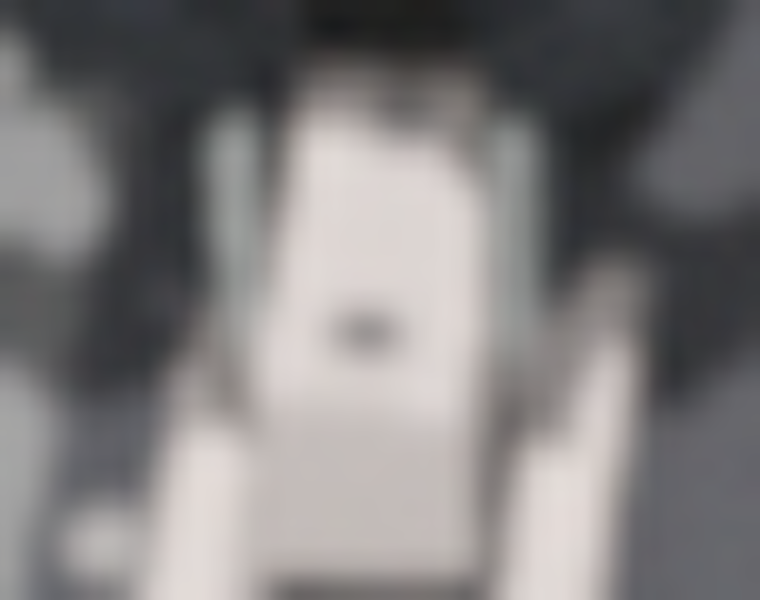

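View pics/s4ov.png

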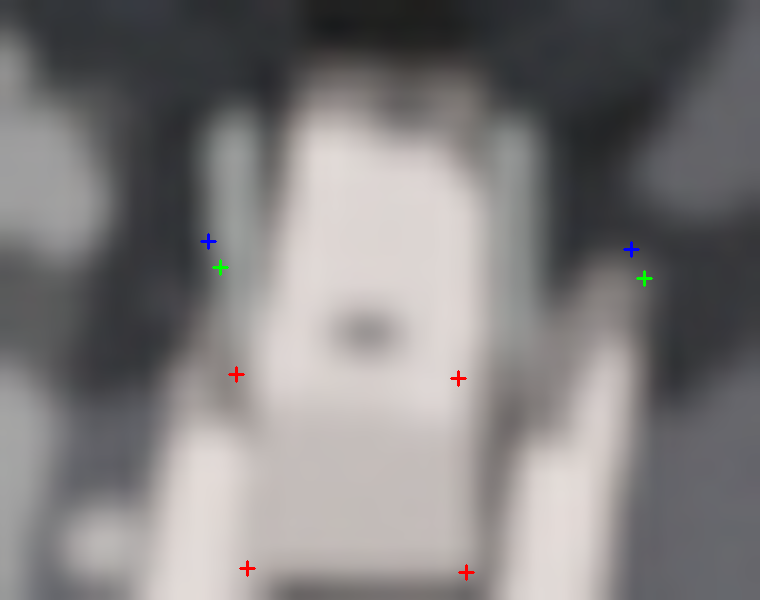

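The side view has a consistent bias of about 0.8 px, seen on both the platen and the frame. Relative to the hand, the target TCP is about (0.6235, −0.135) at yaw −0.4°. I'll correct and go down into the flare, watching force.

Request:
drive_tool:
  increments:
    - [1,[0.5,1,0],0.002]
    - [1,[0,1,0],0.002]
    - [1,[0,0,4],0]
    - [1,[0,0,4],0]
    - [1,[0,0,4],0]
    - [1,[0,0,3],0]
    - [1,[0,0,2],0]
    - [1,[0,0,0],0]
    - [1,[0,0,0],0]
    - [1,[0,0,0],0]

```text
time: 13.0
tcp_pos: [0.6236, -0.1354, 0.0351]
tool_rot: [1.0, -0.004, -0.001, 0.001]
contact_force: [-0.2, 0.5, -1.7]
opening: 0.0286
```

```bash
python3 plan.py 0.6235 -0.135 0.0286 -0.4 1
```

```text
t 13.0 p [ 0.6236 -0.1354  0.0351] yaw -0.41 tilt [-0.0025 -0.0013] F [-0.2  0.5 -1.7] open 0.0286 q7 0.42
[[-0.1, -0.4, 6.5], -0.0]
```

Request:
drive_tool:
  increments:
    - [1,[0,0,1],0]
    - [1,[0,0,1],0]
    - [1,[0,0,1],0]
    - [1,[0,0,1],0]
    - [1,[0,0,1],0]
    - [1,[0,0,0.5],0]
    - [1,[0,0,0.5],0]
    - [1,[0,0,0],0]
    - [1,[0,0,0],0]
    - [1,[0,0,0],0]

```text
time: 14.25
tcp_pos: [0.6236, -0.1352, 0.0288]
tool_rot: [1.0, -0.004, -0.001, 0.001]
contact_force: [0.3, 0.4, -2.3]
opening: 0.0289
```

```bash
python3 plan.py 0.6235 -0.135 0.0286 -0.4 1
```

```text
t 14.25 p [ 0.6236 -0.1352  0.0288] yaw -0.41 tilt [-0.0024 -0.0011] F [ 0.3  0.4 -2.3] open 0.0289 q7 0.43
[[-0.1, -0.2, 0.2], -0.0]
```

Slid in with no resistance. Nudging down to feel for the floor.

Request:
drive_tool:
  increments:
    - [1,[0,0,0.5],0]
    - [1,[0,0,0.5],0]
    - [1,[0,0,0.5],0]
    - [1,[0,0,0],0]
    - [1,[0,0,0],0]
    - [1,[0,0,0],0]
    - [1,[0,0,0],0]
    - [1,[0,0,0],0]
    - [1,[0,0,0],0]
    - [1,[0,0,0],0]

```text
time: 15.5
tcp_pos: [0.6237, -0.1352, 0.0286]
tool_rot: [1.0, -0.004, -0.001, 0.0]
contact_force: [-0.4, -0.7, -0.9]
opening: 0.0287
```

```bash
python3 plan.py 0.6235 -0.135 0.0286 -0.4 1;python3 - <<'E'
from plant import eyes
import cv2
s=eyes.read_camera("side")[:,:,::-1]
cv2.imwrite("pics/side5.png",s)
cv2.imwrite("pics/s5.png",cv2.resize(s[145:205,270:330],None,fx=10,fy=10,interpolation=cv2.INTER_CUBIC))
E
```

```text
t 15.5 p [ 0.6237 -0.1352  0.0286] yaw -0.42 tilt [-0.0021 -0.0005] F [-0.4 -0.7 -0.9] open 0.0287 q7 0.43
[[-0.2, -0.2, -0.0], -0.0]
```

View pics/s5.png

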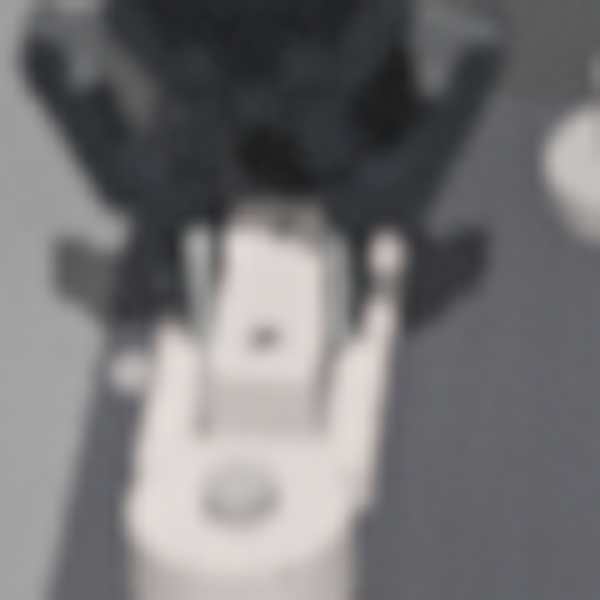

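Request:
drive_tool:
  increments:
    - [1,[0,0,1],0]
    - [1,[0,0,1],0]
    - [1,[0,0,1.5],0]
    - [1,[0,0,1.5],0]
    - [1,[0,0,1.5],0]
    - [1,[0,0,1.5],0]
    - [1,[0,0,1.5],0]
    - [1,[0,0,1.5],0]
    - [1,[0,0,1.5],0]
    - [1,[0,0,1.5],0]

```text
time: 16.8
tcp_pos: [0.6237, -0.1352, 0.0285]
tool_rot: [1.0, -0.004, -0.0, -0.003]
contact_force: [-12.3, 4.3, 26.9]
opening: 0.029
```

```bash
python3 plan.py 0.6235 -0.135 0.0286 -0.4 1
```

```text
t 16.8 p [ 0.6237 -0.1352  0.0285] yaw -0.43 tilt [-0.0006  0.0057] F [-12.3   4.3  26.9] open 0.029 q7 0.43
[[-0.2, -0.2, -0.1], -0.001]
```

Firm floor contact (27 N with no further travel). Relax, then release.

Request:
drive_tool:
  increments:
    - [1,[0,0,0],0]
    - [1,[0,0,0],0]
    - [1,[0,0,0],0]
    - [-1,[0,0,0],0]
    - [-1,[0,0,0],0]
    - [-1,[0,0,0],0]
    - [-1,[0,0,0],0]
    - [-1,[0,0,0],0]
    - [-1,[0,0,0],0]
    - [-1,[0,0,0],0]

```text
time: 18.05
tcp_pos: [0.6241, -0.1355, 0.0287]
tool_rot: [1.0, -0.004, 0.0, -0.003]
contact_force: [-0.2, -0.1, 0.0]
opening: 0.0853
```

Request:
drive_tool:
  increments:
    - [-1,[0,0,0],0]
    - [-1,[0,0,-5],0]
    - [-1,[0,0,-12],0]
    - [-1,[0,0,-15],0]
    - [-1,[0,0,-18],0]
    - [-1,[0,0,-18],0]
    - [-1,[0,0,-18],0]
    - [-1,[0,0,-18],0]
    - [-1,[0,0,-15],0]
    - [-1,[0,0,-5],0]

```text
time: 19.3
tcp_pos: [0.6246, -0.1364, 0.1633]
tool_rot: [1.0, -0.004, 0.001, -0.002]
contact_force: [-0.0, 0.0, -1.7]
opening: 0.0853
```

```bash
python3 plan.py 0.4806 -0.109 0.16 -18 10
```

```text
t 19.3 p [ 0.6246 -0.1364  0.1633] yaw -0.45 tilt [0.0029 0.005 ] F [-0.   0.  -1.7] open 0.0853 q7 0.37
[[-14.4, -2.6, 0.3], 0.031]
[[-14.5, -2.2, 0.3], 0.031]
[[-14.6, -1.7, 0.3], 0.031]
[[-14.6, -1.3, 0.3], 0.031]
[[-14.6, -0.8, 0.3], 0.031]
[[-14.6, -0.4, 0.3], 0.031]
[[-14.7, 0.1, 0.3], 0.031]
[[-14.6, 0.5, 0.3], 0.031]
[[-14.6, 0.9, 0.3], 0.031]
[[-14.6, 1.4, 0.3], 0.031]
```

Run:
```python
from h import *
g=(.5635,-.135,-.006)
h=world(g,[(-.045,-.1,.012)])[0];print("hinge",h.round(4))
e=ray("top",pix([(316,467),(390,441),(352,454)],6.4,(300,168)),.105);print(e.round(4))
print("dist",np.linalg.norm((e-h)[:,:2],axis=1).round(4),"ang",np.degrees(np.arctan2((e-h)[:,1],(e-h)[:,0])).round(1))
v=e[0]-e[1];print("paddle dir",np.degrees(np.arctan2(v[1],v[0])),np.linalg.norm(v))
s=cv2.imread("pics/side0.png")
cv2.imwrite("pics/s_pad.png",cv2.resize(s[145:195,320:370],None,fx=12,fy=12,interpolation=cv2.INTER_CUBIC))
a=cv2.imread("pics/top0.png")
cv2.imwrite("pics/t_pad.png",cv2.resize(a[210:250,340:410],None,fx=11,fy=11,interpolation=cv2.INTER_CUBIC))
```

```text
hinge [ 0.5179 -0.2347  0.012 ]
[[ 0.4702 -0.0932  0.105 ]
 [ 0.4818 -0.1254  0.105 ]
 [ 0.476  -0.1089  0.105 ]]
dist [0.1493 0.1151 0.1326] ang [108.6 108.3 108.4]
paddle dir 109.93435704516963 0.0342584025504611
```

View pics/s_pad.png

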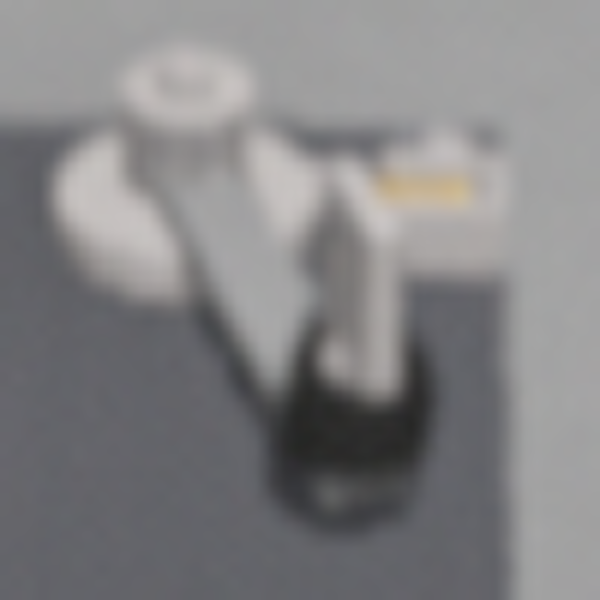

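View pics/t_pad.png

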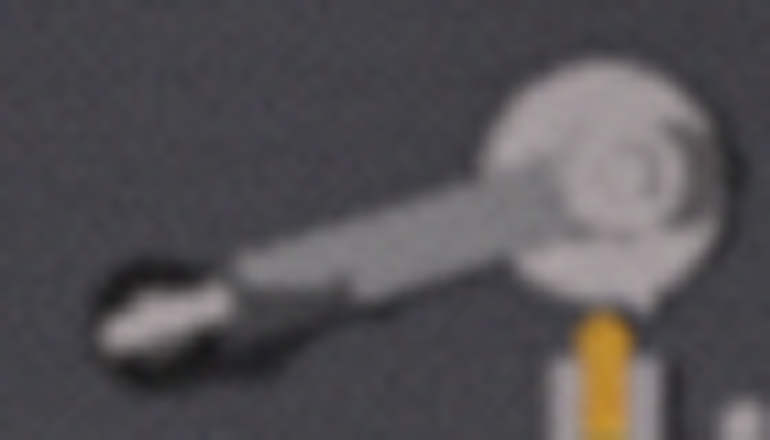

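Platen appears seated. The paddle is at (0.477, −0.111), with push direction at yaw 18.4°. Before moving over it, I'll check the platen from both cameras.

```bash
python3 plan.py 0.477 -0.1113 0.16 18.4 10
python3 - <<'E'
from plant import eyes
import cv2
s=eyes.read_camera("side")[:,:,::-1]
cv2.imwrite("pics/side6.png",s)
cv2.imwrite("pics/s6.png",cv2.resize(s[145:205,270:330],None,fx=10,fy=10,interpolation=cv2.INTER_CUBIC))
E
```

```text
t 19.3 p [ 0.6246 -0.1364  0.1633] yaw -0.45 tilt [0.0029 0.005 ] F [-0.   0.  -1.7] open 0.0853 q7 0.37
[[-14.8, -2.4, 0.3], -0.033]
[[-14.7, -2.9, 0.3], -0.033]
[[-14.6, -3.4, 0.3], -0.033]
[[-14.5, -3.8, 0.3], -0.033]
[[-14.3, -4.3, 0.3], -0.033]
[[-14.2, -4.8, 0.3], -0.033]
[[-14.0, -5.2, 0.3], -0.033]
[[-13.8, -5.7, 0.3], -0.033]
[[-13.6, -6.2, 0.3], -0.033]
[[-13.4, -6.6, 0.3], -0.033]
```

View pics/s6.png

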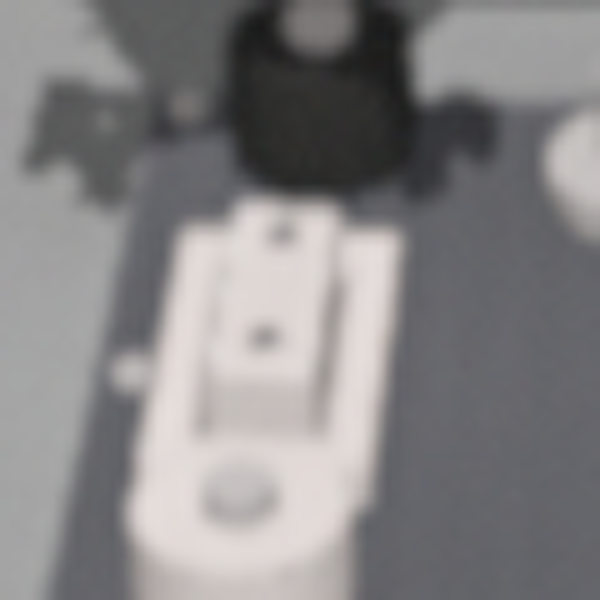

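The platen sits square in the frame and level, with its dots at about (298,168) and (296,178) in the full side image. Moving to the paddle.

Request:
drive_tool:
  increments:
    - [-1,[-15,-2,0],-0.033]
    - [-1,[-15,-3,0],-0.033]
    - [-1,[-15,-3,0],-0.033]
    - [-1,[-15,-4,0],-0.033]
    - [-1,[-14,-4,0],-0.033]
    - [-1,[-14,-5,0],-0.033]
    - [-1,[-14,-5,0],-0.033]
    - [-1,[-13,-6,0],-0.033]
    - [-1,[-11,-5,0],-0.03]
    - [-1,[-5,-3,0],-0.01]

```text
time: 20.6
tcp_pos: [0.4814, -0.1124, 0.1593]
tool_rot: [0.988, 0.154, -0.002, -0.003]
contact_force: [0.9, -1.0, -0.0]
opening: 0.0854
```

```bash
python3 plan.py 0.477 -0.1113 0.12 18.4 3;python3 - <<'E'
from plant import eyes
import cv2
for n in("top","side"): cv2.imwrite(f"pics/{n}7.png",eyes.read_camera(n)[:,:,::-1])
a=cv2.imread("pics/top7.png"); s=cv2.imread("pics/side7.png")
cv2.imwrite("pics/m7.png",cv2.hconcat([cv2.resize(a[160:280,300:420],(400,400)),cv2.resize(s[110:230,270:390],(400,400))]))
E
```

```text
t 20.6 p [ 0.4814 -0.1124  0.1593] yaw 17.7 tilt [-0.0041  0.0052] F [ 0.9 -1.  -0. ] open 0.0854 q7 0.62
[[-1.3, -0.8, 13.1], -0.004]
[[-1.3, -0.8, 13.1], -0.004]
[[-1.3, -0.8, 13.1], -0.004]
```

View pics/m7.png

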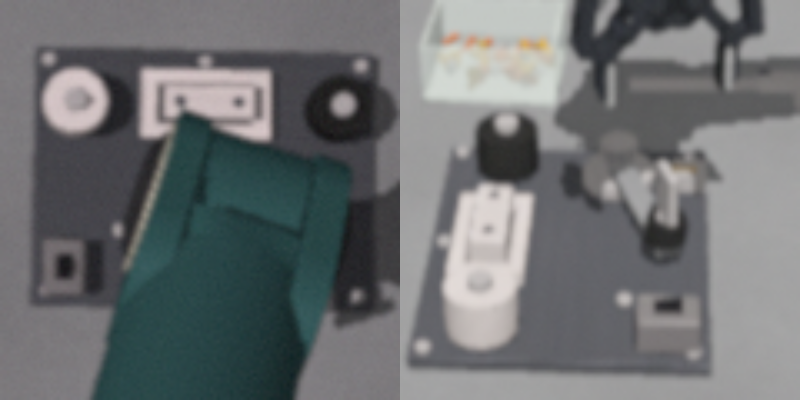

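The top view shows the platen centred in its frame. Descending around the paddle.

Request:
drive_tool:
  increments:
    - [-1,[-1,-1,10],-0.004]
    - [-1,[-1,-1,11],-0.004]
    - [-1,[-1,-1,11],-0.004]
    - [-1,[-1,0,11],0]
    - [-1,[0,0,11],0]
    - [-1,[0,0,11],0]
    - [-1,[0,0,11],0]
    - [-1,[0,0,7],0]
    - [-1,[0,0,0],0]
    - [-1,[0,0,0],0]

```text
time: 21.95
tcp_pos: [0.4768, -0.1104, 0.0696]
tool_rot: [0.987, 0.159, -0.002, -0.003]
contact_force: [-0.3, -0.2, 0.3]
opening: 0.0853
```

```bash
python3 plan.py 0.477 -0.1113 0.07 18.4 1;python3 - <<'E'
from plant import eyes
import cv2
s=eyes.read_camera("side")[:,:,::-1]
cv2.imwrite("pics/s8.png",cv2.resize(s[130:200,310:390],None,fx=8,fy=8,interpolation=cv2.INTER_CUBIC))
E
```

```text
t 21.95 p [ 0.4768 -0.1104  0.0696] yaw 18.35 tilt [-0.0051  0.0047] F [-0.3 -0.2  0.3] open 0.0853 q7 0.7
[[-0.1, 0.9, -0.4], -0.001]
```

View pics/s8.png

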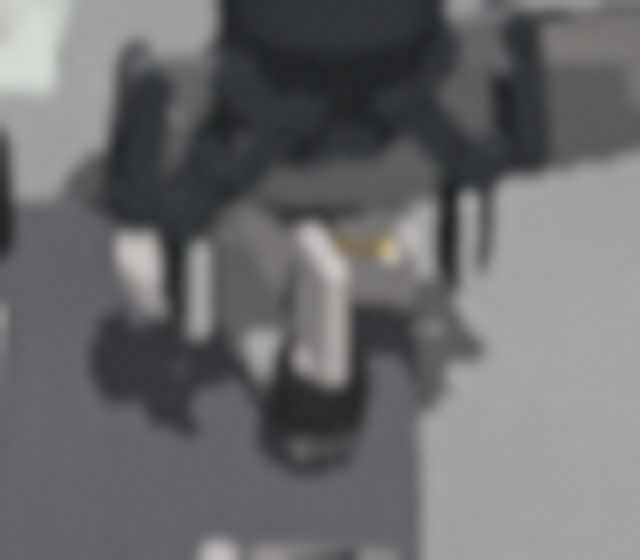

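The paddle stands between the open fingers. Closing on it.

Request:
drive_tool:
  increments:
    - [1,[0,1,0],0]
    - [1,[0,0,0],0]
    - [1,[0,0,0],0]
    - [1,[0,0,0],0]
    - [1,[0,0,0],0]
    - [1,[0,0,0],0]
    - [1,[0,0,0],0]
    - [1,[0,0,0],0]
    - [1,[0,0,0],0]
    - [1,[0,0,0],0]
  newtons: 50

```text
time: 23.25
tcp_pos: [0.478, -0.1113, 0.0705]
tool_rot: [0.987, 0.16, -0.001, -0.003]
contact_force: [1.7, 0.5, -0.0]
opening: 0.0072
```

```bash
cat > arc.py <<'E'
import sys,numpy as np
from plan import *
def lev():
    s,yaw,X=state();p=s["tcp_pos"];h=np.array([.5179,-.2347]);v=p[:2]-h
    a=np.degrees(np.arctan2(v[1],v[0]));
    print("t",round(s["time"],2),"p",p.round(4),"yaw",np.degrees(yaw).round(2),"r",np.linalg.norm(v).round(4),"lever est",np.radians(108.4-a).round(3),"yaw est",np.radians(18.4-np.degrees(yaw)).round(3),"tilt",X[:2,2].round(4),"F",s["contact_force"].round(1),"M",s["wrist_torque"].round(2),"open",round(s["opening"],4),"q7",s["q"][6].round(2), "vmax",abs(s["joint_velocities"]).max().round(3))
lev()
E
python3 arc.py
```

```text
t 23.25 p [ 0.478  -0.1113  0.0705] yaw 18.39 r 0.1297 lever est 0.008 yaw est 0.0 tilt [-0.0031  0.0046] F [ 1.7  0.5 -0. ] M [ 0.09 -0.18  0.11] open 0.0072 q7 0.71 vmax 0.001
```

Request:
drive_tool:
  increments:
    - [1,[4,0,0],0.03]
    - [1,[5,0.1,0],0.038]
    - [1,[5,0.1,0],0.038]
    - [1,[5,0.1,0],0.038]
    - [1,[5,0.1,0],0.038]
    - [1,[5,0.1,0],0.038]
    - [1,[5,0.1,0],0.038]
    - [1,[5,0.1,0],0.038]
    - [1,[5,0.1,0],0.038]
    - [1,[5,0.1,0],0.038]

```text
time: 24.5
tcp_pos: [0.5272, -0.1048, 0.0704]
tool_rot: [0.999, -0.038, -0.004, -0.002]
contact_force: [-3.9, -2.4, 4.5]
opening: 0.0071
```

```bash
python3 arc.py
```

```text
t 24.5 p [ 0.5272 -0.1048  0.0704] yaw -4.4 r 0.1302 lever est 0.393 yaw est 0.398 tilt [-0.0084  0.0043] F [-3.9 -2.4  4.5] M [-0.19  0.4   0.55] open 0.0071 q7 0.34 vmax 0.278
```

Request:
drive_tool:
  increments:
    - [1,[5,0.1,0],0.038]
    - [1,[5,0.1,0],0.038]
    - [1,[4,0.1,0],0.03]
    - [1,[3,0.1,0],0.025]
    - [1,[2,0,0],0.015]
    - [1,[1,0,0],0.01]
    - [1,[0,0,0],0]
    - [1,[0,0,0],0]
    - [1,[0,0,0],0]
    - [1,[0,0,0],0]

```text
time: 25.75
tcp_pos: [0.5483, -0.108, 0.0704]
tool_rot: [0.992, -0.125, -0.006, -0.0]
contact_force: [-5.5, -2.1, 4.7]
opening: 0.0071
```

```bash
python3 arc.py;python3 - <<'E'
from plant import eyes
import cv2
for n in("top","side"): cv2.imwrite(f"pics/{n}9.png",eyes.read_camera(n)[:,:,::-1])
a=cv2.imread("pics/top9.png"); s=cv2.imread("pics/side9.png")
cv2.imwrite("pics/m9.png",cv2.hconcat([cv2.resize(a[160:280,300:420],(400,400)),cv2.resize(s[110:230,270:390],(400,400))]))
E
python3 arc.py
```

```text
t 25.75 p [ 0.5483 -0.108   0.0704] yaw -14.37 r 0.1303 lever est 0.556 yaw est 0.572 tilt [-0.0124  0.0021] F [-5.5 -2.1  4.7] M [-0.02  0.29  0.83] open 0.0071 q7 0.19 vmax 0.013
t 25.85 p [ 0.5483 -0.108   0.0704] yaw -14.37 r 0.1303 lever est 0.556 yaw est 0.572 tilt [-0.0124  0.0021] F [-5.6 -1.6  4.8] M [0.05 0.38 0.74] open 0.007 q7 0.19 vmax 0.003
```

View pics/m9.png

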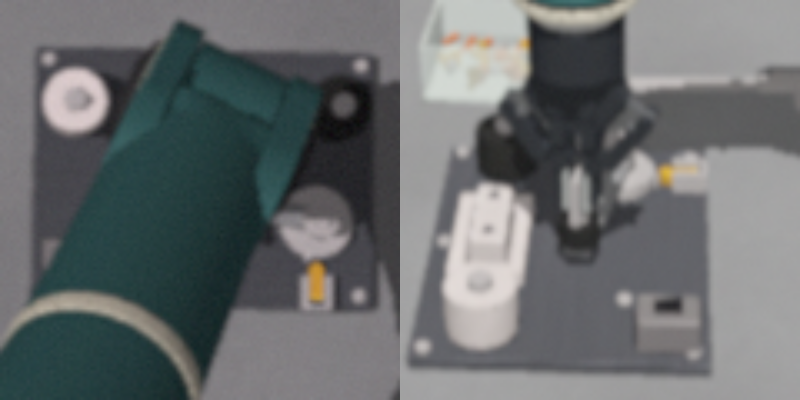

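Run:
```python
from plant import sign_off
print(sign_off())
```

```text
the job is handed in; nothing more can be done
None
```

The platen is seated in the pocket and released, and the robot is holding the lever past the click. I handed the job in at about 25.9 s. The sign-off reports no verdict, so these are my own last checks.

- **Platen:** I picked up the plain aluminium block with two dark dots. It slid into the pocket without resistance and was pressed on the floor with 27 N, with no further travel. The hand height then matched a full seat. After release, both cameras showed it square and centred, and the last side picture shows it still seated.
- **Lever:** It is pinched by the paddle and held still at about 0.56 rad, estimated from the hand position (0.556) and hand yaw (0.572). The joint itself cannot be read. The click ends at 0.45 rad.
- **Holding force:** The grip is set to 50 N. The wrist showed about 6 N sideways plus 0.8 N m of twist, less than the roughly 11 N spring force expected. The twist probably accounts for the rest.
- **Bystanders:** I never reached for the ring, caliper or tub, and no contact with them showed. I did not measure their final positions.
- **Camera disagreement:** The two cameras disagreed by 3–7 mm in y. The offset was about the same for the platen and the pocket frame, so it largely cancelled when I placed the block relative to the frame.

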